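Build up a two-tier tasting stand on its posts

TASK

Put together the little two-tier tasting stand: lower the tall four-hole shelf gently over the four steel posts until it sits flat on the base board, then lower the low four-hole shelf over the same posts until it sits flat on top of the tall one. Leave the odd two-hole shelf, which belongs to another stand, lying where it is.

Things in the scene. Friction and masses are not known exactly. Their poses are not given: they have to be found in the camera images.
- base: Base, fixed to the table: darker wooden board 230 x 100 x 18 mm with four upright steel posts at x = +-78, y = +-17 mm. Posts are 12 mm thick and stand 112 mm above the board (tips 130 mm above the table); the last 22 mm taper to 3 mm. Origin: centre of the board's underside, on the table; x along its length, z up.
- tall_tier: Lower tier: tall shelf, pale oak, 200 mm long: end blocks 44 (x) x 68 (y) x 56 mm high at x = +-78, joined by a waist board 50 wide (y), 16 thick (tops flush, open below). Each block has two vertical 24 mm through holes, at y = +-17. Origin: centre of the blocks' underside, x along it, z up. 280 g. Grip across the waist's middle, 40 to 56 mm above the origin.
- low_tier: Upper tier: low shelf, pale oak, 200 mm long: end blocks 44 (x) x 68 (y) x 34 mm high at x = +-78, joined by a waist board 50 wide (y), 16 thick (tops flush, open below). Each block has two vertical 24 mm through holes, at y = +-17. Origin: centre of the blocks' underside, x along it, z up. 180 g. Grip across the waist's middle, 18 to 34 mm above the origin.
- odd_tier: Bystander, of another stand, does not fit: shelf, pale oak, 200 mm long: end blocks 44 (x) x 68 (y) x 45 mm high at x = +-78, joined by a waist board 50 wide (y), 16 thick (tops flush, open below). Each block has one 24 mm hole, at y = 0. Origin: centre of the blocks' underside, x along it, z up. 240 g. Grip across the waist's middle, 29 to 45 mm above the origin.
Not all that is in view belongs to the job. What is shaped like the tall_tier but black, blue or yellow is not meant.

How it is judged (in metres and radians):
On the way, in this order (a step that is already met when the one before it is completed fails the run):
1. the tall shelf sits on the base board, on all four posts, and is let go (horizontal distance between tall_tier and base below 0.015 m and z of tall_tier in the frame of base between 0.013 and 0.023 m and angle between tall_tier's own z axis and vertical below 0.09 rad and angle between the x axis of tall_tier and the x axis of base, either way round below 0.175 rad and contact force between tall_tier and the fingers below 0.1 N), for 0.2 s.
2. the low shelf sits on the tall one, on all four posts, and is let go (horizontal distance between each of tall_tier, low_tier and base below 0.015 m and z of tall_tier in the frame of base between 0.013 and 0.023 m and angle between each of tall_tier, low_tier's own z axis and vertical below 0.09 rad and angle between the x axis of each of tall_tier, low_tier and the x axis of base, either way round below 0.175 rad and z of low_tier in the frame of base between 0.069 and 0.079 m and contact force between low_tier and the fingers below 0.1 N), for 0.2 s.
At the end, for the whole second after the job is handed in: The tall shelf sits on the base board and the low one on it, over the four posts: seated height within 5 mm, centred on the base within 15 mm, along it within 10 degrees (either way round), level within 5 degrees, at rest; the two-hole shelf is within 30 mm of where it lay (horizontal distance between each of tall_tier, low_tier and base below 0.015 m and z of tall_tier in the frame of base between 0.013 and 0.023 m and angle between each of tall_tier, low_tier's own z axis and vertical below 0.09 rad and angle between the x axis of each of tall_tier, low_tier and the x axis of base, either way round below 0.175 rad and z of low_tier in the frame of base between 0.069 and 0.079 m and linear speed of each of tall_tier, low_tier below 0.02 m/s and distance of odd_tier from where it was at the start of the episode below 0.03 m); the robot touches nothing.
It fails at once if the two-hole shelf is moved by more than 30 mm (distance of odd_tier from where it was at the start of the episode above 0.03 m).
It fails at once if the tall shelf is dropped down the posts (falls faster than 0.7 m/s) (horizontal distance between tall_tier and base below 0.03 m and z of tall_tier in the frame of base below 0.115 m and linear speed of tall_tier above 0.7 m/s).
It fails at once if the low shelf is dropped down the posts (falls faster than 0.7 m/s) (horizontal distance between low_tier and base below 0.03 m and z of low_tier in the frame of base below 0.115 m and linear speed of low_tier above 0.7 m/s).
It also fails if it takes over 64 s, if anything falls off the work surface, if the arm or the gripper's body presses on something with over 40 N, if the wrist force passes 120 N, or if a joint passes its speed limit or range.

ROBOT

A 7-joint arm with a two-finger parallel gripper is mounted at the origin on the work surface. World frame = base frame: x ahead of the robot, y to its left, z up, the work surface at z = 0. Lengths are in m, angles in degrees, forces in N, time in s.
With the tool pointing down it reaches from about 0.35 to 0.9 m from the base axis. Payload 7.2 kg.
Tool frame: the origin (TCP) lies midway between the tips of the shut fingers; the grasp point (between the pads) lies 19 mm behind it (grasp_offset is the distance from the TCP to the grasp point, in m); z points along the fingers, y is the line along which they close (so a half turn about z gives the same grasp; the last joint's range is limited). The gripper opens to 85 mm and grips with 20 to 120 N. Pads are 22 mm wide; open, the fingers measure 114 mm over their backs; the gripper's body (76 mm by 85 mm) begins 54 mm behind the grasp point. The pads swing forward as they close: fully open they stand 13 mm farther back than shut.
Start: joints at [66.051, 23.554, -0.728, 91.456, 0.321, 64.991, -4.71], TCP at [0.214, -0.587, 0.231] pointing down, gripper open.
Joint ranges: [-169.25, 169.25], [-16.82, 113.86], [-84.01, 82.57], [7.8, 145.47], [-59.2, 239.2], [7.22, 106.19], [-163.78, 163.78]. Speed limits (degrees/s): [136.94, 136.94, 172.46, 172.46, 180, 180, 180].

INTERFACE

Orientations are given as [roll, pitch, yaw] about the fixed x, y, z axes, in that order (R = Rz(yaw) Ry(pitch) Rx(roll)).
In Python, from plant import read_state, capture, sign_off, grasp_offset gives the robot as it stands. The module is installed in compiled form; this text tells all that it offers.
- The arm moves only by the shell command python3 -m inch 'ROWS' [OPENING] [FORCE]. ROWS is JSON, a list of rows, each a list of 4 numbers: the shift along the world's x, y, z in mm, then the turn about the world's z in degrees. A call has 1 to 12 rows; each row shifts and turns the commanded pose from where the row before left it; what a row does not reach is not made up. A row lasts 1/12 s, in which the tool goes at most 41.7 mm and 7.16 degrees, less where a joint would pass 70% of its speed; a pose out of reach is approached as far as the arm can. A call with a gripper value outside its range is refused whole. OPENING is the closure, from 0 (fully open) to 1 (shut), set as the call begins (- or left out, the last holds). The fingers move at their own pace and stop on an object; FORCE is the grip in N (left out, the last holds). Time passes only in rows, so rows that do not move let the fingers close. It gives the time, the measured TCP pose, the force, the opening and the grip force at its end, in the units of the state.
- read_state(): the state, without advancing time (a new reading comes with each control period).
- capture(name): name is "side" or "top" or "wrist"; returns a dict with "image" (400x640x3 uint8, red, green, blue), "fovy" (degrees; the focal length in pixels is half the picture's height over the tangent of half this angle, whatever the lens; pixels are square), "cx", "cy" (the principal point, pixels), "k1" (the pictures are not rectified: a ray, as slopes to the right and down, at radius r is drawn at 1 + k1 r^2 times it, then the intrinsics apply), "rvec" (rotation vector, rad) and "tvec" (3), from world to camera coordinates, as OpenCV has them. Camera axes: x right, y down, z forward; pixel columns grow to the right and rows downward; lengths in m; the calibration is good to about 2 mm. A picture is of the moment at which its call begins. There is no depth.
- sign_off(): hands the job in; it is judged then, once.
The state is a dict: "t": time; "q": joint angles; "dq": joint speeds; "joint_efforts": joint torques, N m; "ee_pos": TCP position; "ee_rot": TCP orientation; "force": force on the tool from outside, world axes, zero at the start; "ft_torque": the same for the moment, N m; "grip_width": finger opening in m; "gripper_force": force on a finger pad.
Only numpy, scipy, OpenCV 4.12 (cv2) and the standard library are available. Lean on these libraries where they do the work, as an engineer would, in place of code of your own. Each camera call takes 0.05 s, during which the arm holds its last target. There are 200 camera calls.

## Working session

There is one attempt and no reset: what is moved stays moved. The work goes in short steps, Python scripts to look and compute and a shell command to move; the robot and the scene stay as the last step left them, time stands still between calls to the robot, and variables do not carry over. Pictures are saved under pics/ and viewed, at most 13 in all, crops included, and the job is handed in when it is done.

```bash
mkdir -p pics; cat > h.py <<'E'
import numpy as np, cv2
from plant import *
def cam(n):
    c=capture(n); c['R']=cv2.Rodrigues(np.array(c['rvec'],float))[0]; c['t']=np.array(c['tvec'],float).ravel()
    c['f']=200/np.tan(np.radians(c['fovy'])/2); return c
def ray(c,u,v):
    d=np.array([(u-c['cx'])/c['f'],(v-c['cy'])/c['f']]); s=d.copy()
    for _ in range(30): s=d/(1+c['k1']*(s@s))
    return -c['R'].T@c['t'], c['R'].T@np.array([s[0],s[1],1])
def onz(c,u,v,z):
    o,d=ray(c,u,v); return o+d*(z-o[2])/d[2]
def proj(c,p):
    x=c['R']@np.array(p)+c['t']; s=x[:2]/x[2]; s=s*(1+c['k1']*(s@s)); return s*c['f']+[c['cx'],c['cy']]
def save(n,im): cv2.imwrite('pics/'+n,im[...,::-1])
E
python3 - <<'E'
from h import *
a=cam('top');b=cam('side')
save('top.png',a['image']);save('side.png',b['image'])
for c in (a,b): print(-c['R'].T@c['t'],c['f'],c['k1'],c['cx'],c['cy'])
print(read_state(),grasp_offset)
E
```

```text
[0.29794214 0.06265408 1.28750965] 417.68876863077236 -0.07793008138444382 328.0587524404866 202.56304481227966
[0.34239693 0.89388888 0.73828148] 407.0949406474808 -0.06355224606429648 324.3407768306781 198.6617961441475
{'t': 0.1, 'q': array([66.0502474 , 23.59637827, -0.72993503, 91.49893711,  0.32130182,
       64.99086332, -4.71031367]), 'dq': array([ 0.00887965, -0.10352193,  0.02150798, -0.19140705,  0.02670947,
        0.00035147, -0.01964439]), 'joint_efforts': array([ 2.76558407e-03, -6.01828837e+01,  6.84464704e-01, -3.00090051e+01,
        1.40744823e-02,  6.52314106e-03,  7.70885606e-06]), 'ee_pos': array([ 0.21401872, -0.58673774,  0.23052901]), 'ee_rot': array([-1.79916061e+02,  5.70896389e-03,  2.00446165e+01]), 'force': array([-0.2851532 , -0.27231832,  0.81282807]), 'ft_torque': array([-0.01764315, -0.02038365, -0.04587843]), 'gripper_force': 0.0, 'grip_width': 0.08528704877660971} 0.0187
```

View pics/top.png

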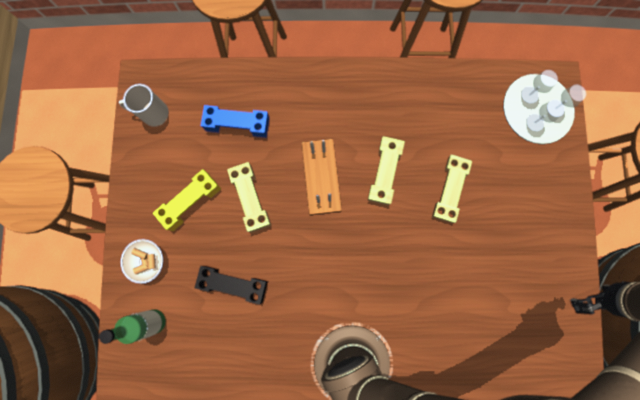

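View pics/side.png

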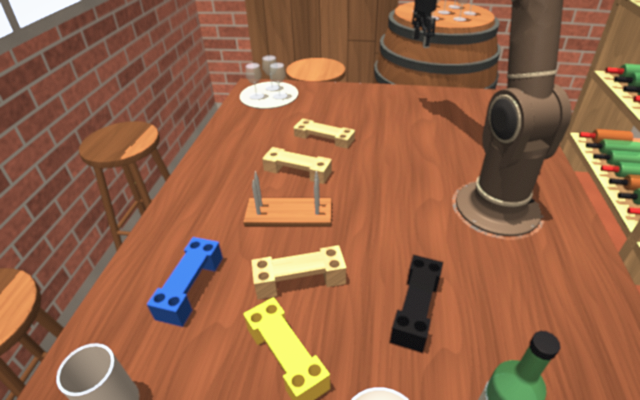

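Candidates for the tall tier in the top view: the pale shelves at (249,197), (387,171) and (452,188). The blue (235,121), yellow (186,200) and black (231,285) ones are decoys. I'll check the pale ones in a close crop and measure them.

```bash
python3 - <<'E'
from h import *
a=cam('top');b=cam('side')
t=a['image'];s=b['image']
R=lambda im:cv2.resize(im,(380,280),interpolation=cv2.INTER_CUBIC)
save('crop.png',np.vstack([np.hstack([R(t[155:240,200:315]),R(t[125:230,340:482])]),np.hstack([R(s[235:305,240:355]),R(s[105:190,255:370])])]))
for n,c in (('top',a),('side',b)):
    hsv=cv2.cvtColor(c['image'],cv2.COLOR_RGB2HSV)
    m=cv2.inRange(hsv,(18,40,130),(36,150,255))
    N,l,st,ce=cv2.connectedComponentsWithStats(m)
    for i in range(1,N):
        if st[i,4]>300:
            ys,xs=np.where(l==i); r=cv2.minAreaRect(np.c_[xs,ys].astype(np.float32))
            print(n,st[i],ce[i].round(1),r)
            if n=='top':
              for z in (.034,.056):
                p=np.array([onz(c,u,v,z)[:2] for u,v in cv2.boxPoints(r)]); print(z,p.mean(0).round(4),np.linalg.norm(p[1]-p[0]).round(4),np.linalg.norm(p[2]-p[1]).round(4),np.degrees(np.arctan2(*(p[1]-p[0])[::-1])).round(1))
E
```

```text
top [ 368  136   37   69 1310] [386.2 169.6] ((386.1866455078125, 169.67877197265625), (24.06804847717285, 65.68849182128906), 12.804265975952148)
0.034 [ 0.5815 -0.1085] 0.2073 0.0748 -13.3
0.056 [ 0.5766 -0.1055] 0.2037 0.0734 -13.3
top [ 434  155   38   68 1208] [452.8 188.1] ((452.8165283203125, 188.18138122558594), (23.583311080932617, 65.2162094116211), 15.068489074707031)
0.034 [ 0.5245 -0.3127] 0.2054 0.0733 -16.9
0.056 [ 0.5205 -0.3061] 0.2018 0.072 -16.9
top [ 227  162   43   70 1273] [247.7 196.4] ((247.6000213623047, 196.30001831054688), (66.72406005859375, 24.349536895751953), 71.56504821777344)
0.034 [0.4976 0.316 ] 0.0751 0.208 -71.1
0.056 [0.4941 0.3116] 0.0738 0.2044 -71.1
side [594  70  46  51 611] [619.   91.8] ((620.0559692382812, 91.65321350097656), (67.25141143798828, 11.694035530090332), 46.7357063293457)
side [294 119  61  22 600] [324.4 129.2] ((323.94879150390625, 129.23902893066406), (59.925315856933594, 12.64158821105957), 12.094758033752441)
side [ 569  132   70  101 1176] [604.7 181.4] ((605.2679443359375, 179.3823699951172), (117.65914916992188, 14.173198699951172), 58.47781753540039)
side [263 147  68  26 822] [297.3 159.4] ((296.5180969238281, 159.41110229492188), (66.64974975585938, 15.333251953125), 11.51383113861084)
side [ 252  245   94   40 1798] [297.2 264.2] ((297.5838623046875, 263.8807373046875), (25.693504333496094, 93.38092803955078), 80.1060791015625)
side [ 245  299   83   96 2305] [286. 346.] ((286.0505676269531, 343.9674987792969), (96.49519348144531, 38.57404327392578), 57.2647705078125)
```

View pics/crop.png

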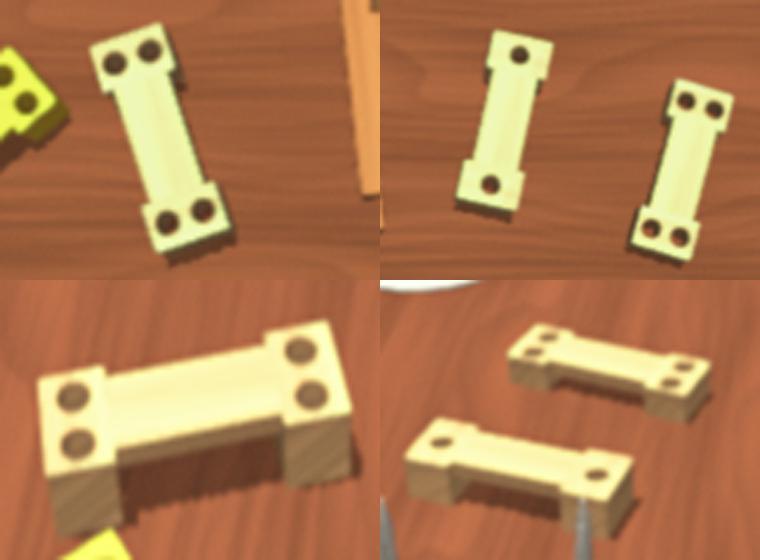

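The tall tier is the pale one at top (249,197): four holes, high blocks. The low tier is at (452,188), four holes and thin. The two-hole shelf at (387,171) stays. Next I'll measure the base board while I drive over to the tall tier.

```bash
python3 - <<'E'
from h import *
c=cam('top')
hsv=cv2.cvtColor(c['image'],cv2.COLOR_RGB2HSV)
print(hsv[180,322],hsv[100,320],hsv[180,290])
m=cv2.inRange(hsv,(8,130,170),(17,255,255)); m[:, :295]=0; m[:,350:]=0; m[:130]=0;m[225:]=0
ys,xs=np.where(m>0); r=cv2.minAreaRect(np.c_[xs,ys].astype(np.float32)); print(r)
p=np.array([onz(c,u,v,.018)[:2] for u,v in cv2.boxPoints(r)]); print(p.round(3),p.mean(0).round(4),np.linalg.norm(p[1]-p[0]).round(4),np.linalg.norm(p[2]-p[1]).round(4),np.degrees(np.arctan2(*(p[1]-p[0])[::-1])).round(1))
E
python3 -m inch '[[0,10,5,0],[6,25,5,0],[11,37,0,0],[11,37,0,0],[11,37,0,0],[12,38,0,0],[12,38,0,0],[12,38,0,0],[12,38,0,0],[12,38,0,0],[12,38,0,0],[12,38,0,0]]' 0
python3 -m inch '[[12,38,0,0],[12,38,0,0],[12,38,0,0],[12,38,0,0],[12,38,0,0],[12,38,0,0],[12,38,0,0],[12,38,0,0],[12,38,0,0],[12,38,0,0],[12,38,0,0],[12,34,0,-1]]'
python3 -m inch '[[12,30,0,0],[8,20,0,0],[0,10,0,0],[0,5,0,0],[0,0,0,0],[0,0,0,0]]'
```

```text
[ 15 153 236] [ 11 163 155] [ 11 160 158]
((322.73077392578125, 175.65383911132812), (74.13189697265625, 47.460105895996094), 78.69007110595703)
[[ 0.666  0.183]
 [ 0.696  0.037]
 [ 0.465 -0.007]
 [ 0.436  0.135]] [0.5659 0.0871] 0.1494 0.2351 -78.2
t: 1.25
ee_pos: [0.3368, -0.1729, 0.2418]
ee_rot: [179.9, -0.0, 20.0]
force: [1.8, -0.1, -0.4]
grip_width: 0.0853
gripper_force: 0.0
t: 2.25
ee_pos: [0.4808, 0.2792, 0.2416]
ee_rot: [180.0, -0.0, 19.1]
force: [0.6, -0.8, 0.2]
grip_width: 0.0852
gripper_force: 0.0
t: 2.75
ee_pos: [0.5008, 0.3407, 0.2415]
ee_rot: [179.9, 0.0, 19.0]
force: [0.4, -0.6, -0.0]
grip_width: 0.0853
gripper_force: 0.0
```

```bash
python3 - <<'E'
from h import *
c=cam('top')
hsv=cv2.cvtColor(c['image'],cv2.COLOR_RGB2HSV)
m=cv2.inRange(hsv,(12,110,205),(18,255,255)); m[:, :295]=0; m[:,350:]=0; m[:130]=0;m[225:]=0
m=cv2.morphologyEx(m,cv2.MORPH_OPEN,np.ones((3,3)))
ys,xs=np.where(m>0); r=cv2.minAreaRect(np.c_[xs,ys].astype(np.float32)); print(r)
p=np.array([onz(c,u,v,.018)[:2] for u,v in cv2.boxPoints(r)]); print(p.round(3),p.mean(0).round(4),np.linalg.norm(p[1]-p[0]).round(4),np.linalg.norm(p[2]-p[1]).round(4),np.degrees(np.arctan2(*(p[1]-p[0])[::-1])).round(1))
w=cam('wrist'); save('w1.png',w['image']); print(-w['R'].T@w['t'],w['f'],w['R'][2])
print(proj(w,(.494,.3116,.056)))
E
```

```text
((320.832275390625, 176.09140014648438), (71.73157501220703, 31.37369728088379), 83.21102905273438)
[[0.671 0.156]
 [0.683 0.058]
 [0.458 0.031]
 [0.446 0.127]] [0.5644 0.0929] 0.0986 0.2272 -82.9
[0.57094078 0.36524827 0.38428834] 294.1921270735353 [-0.27345701 -0.09581455 -0.95710022]
[337.17196444 189.61729512]
```

View pics/w1.png

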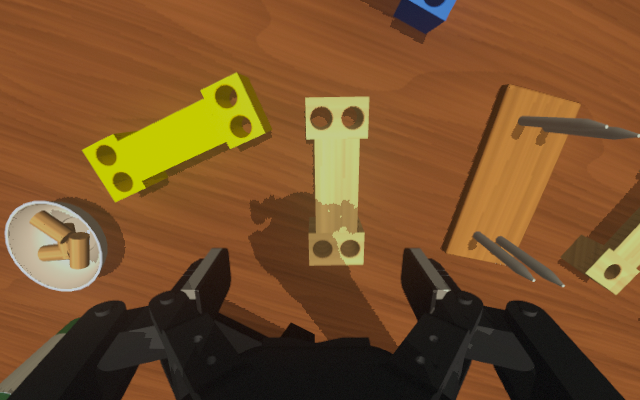

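The wrist view shows the tall tier with its holes at (321,118), (352,118), (322,249), (350,249) and its top-face corners at (305,97), (369,97), (364,265), (309,265). The base post tips and board are on the right.

```bash
python3 - <<'E'
from h import *
w=cam('wrist')
H=[(321.5,118),(352.5,118),(322.5,249),(350,249)]; C=[(305,97),(369,97),(364,265),(309,265)]
for L in (H,C):
    p=np.array([onz(w,u,v,.056)[:2] for u,v in L]); print(p.round(4),p.mean(0).round(4))
    if L is H: v=(p[0]+p[1]-p[2]-p[3])/2
    else: v=(p[0]+p[1]-p[2]-p[3])/2
    print(np.linalg.norm(v),np.degrees(np.arctan2(v[1],v[0])), np.linalg.norm(p[0]-p[1]))
T=[(640-1,135),(562,285),(534,280)]
for u,v in T: print('tip',onz(w,u,v,.13).round(4))
for u,v in [(509,84),(580,103),(446,250)]: print('board',onz(w,u,v,.018).round(4))
E
```

```text
[[0.5641 0.3551]
 [0.575  0.3234]
 [0.4171 0.3025]
 [0.428  0.2703]] [0.4961 0.3128]
0.15623598674677913 19.765750492757075 0.03353367791870982
[[0.5789 0.3788]
 [0.601  0.3145]
 [0.4129 0.2457]
 [0.3906 0.3112]] [0.4959 0.3125]
0.20019712001534293 19.92392427809202 0.06798454040214932
tip [0.6465 0.0858 0.13  ]
tip [0.4913 0.0695 0.13  ]
tip [0.4872 0.1016 0.13  ]
board [0.674  0.1563 0.018 ]
board [0.6855 0.0608 0.018 ]
board [0.4527 0.1322 0.018 ]
```

```bash
python3 -m inch '[[-3,-14,-10,0.8],[-2,-14,-20,0],[0,0,-30,0],[0,0,-30,0],[0,0,-30,0],[0,0,-30,0],[0,0,-25,0],[0,0,-20,0],[0,0,-12,0],[0,0,-6,0],[0,0,-3,0],[0,0,0,0]]' 0
python3 -m inch '[[0,0,0,0],[0,0,0,0],[0,0,0,0],[0,0,0,0],[0,0,0,0],[0,0,0,0],[0,0,0,0],[0,0,0,0]]' 1 50
```

```text
t: 3.9
ee_pos: [0.4966, 0.3138, 0.0257]
ee_rot: [180.0, -0.0, 19.8]
force: [-0.2, -0.4, -0.6]
grip_width: 0.0854
gripper_force: 0.0
t: 4.57
ee_pos: [0.4969, 0.3141, 0.0266]
ee_rot: [180.0, -0.1, 19.8]
force: [-0.5, -1.1, 5.0]
grip_width: 0.0494
gripper_force: 52.9
```

```bash
python3 -m inch '[[0,0,5,0],[0,0,10,0],[0,0,18,0],[0,0,22,0],[0,0,25,0],[0,0,25,0],[0,0,25,0],[0,0,20,0],[0,0,10,0],[0,0,5,0],[0,0,0,0]]'
python3 -m inch '[[2,-8,0,0],[6,-18,0,-1],[7,-24,0,-1.5],[8,-26,0,-1.5],[8,-26,0,-1.5],[8,-26,0,-1.5],[8,-26,0,-1.5],[8,-26,0,-1.5],[7,-20,0,-1.5],[5,-12,0,-1.5],[2,-8,0,0],[0,0,0,0]]'
python3 - <<'E'
from h import *
w=cam('wrist'); save('w2.png',w['image']); a=cam('side'); save('s2.png',a['image']); s=read_state();print(s['ee_pos'],s['ee_rot'],s['force'])
E
```

```text
t: 5.48
ee_pos: [0.4963, 0.3139, 0.1912]
ee_rot: [180.0, -0.1, 19.8]
force: [-0.3, -0.4, -3.8]
grip_width: 0.049
gripper_force: 52.7
t: 6.48
ee_pos: [0.5651, 0.0919, 0.1892]
ee_rot: [180.0, 0.1, 6.7]
force: [-0.7, -0.5, -3.2]
grip_width: 0.0492
gripper_force: 52.6
[0.56458365 0.09504657 0.18990259] [-1.79945645e+02  4.77118879e-02  6.93729644e+00] [ 0.31546932 -0.15136843 -3.1157658 ]
```

View pics/w2.png

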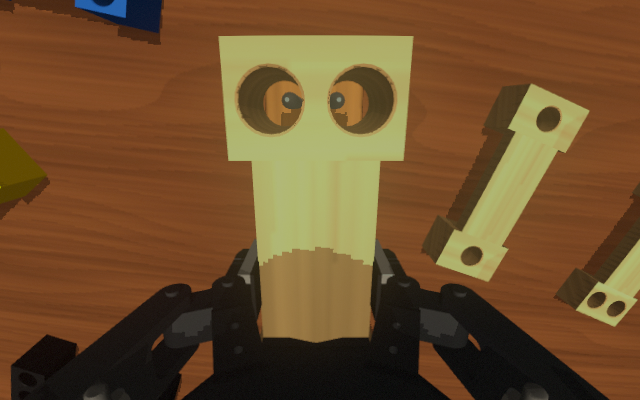

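View pics/s2.png

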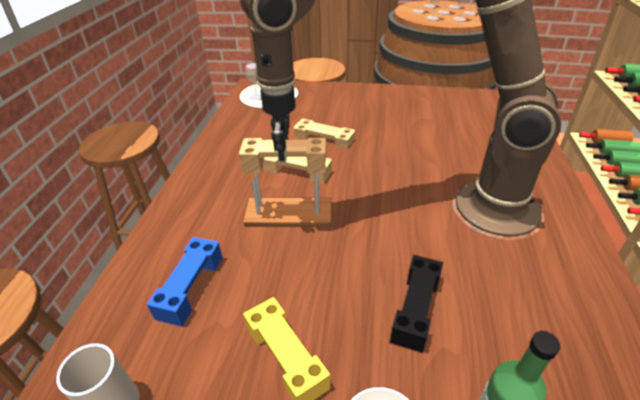

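The posts show through the far holes in the wrist view: tips at about (289,100) and (338,100), hole rims centred at about (270,101) and (363,101). I'll compute the offsets.

```bash
python3 - <<'E'
from h import *
w=cam('wrist'); s=read_state(); print(s['ee_pos'],s['ee_rot'])
# refined tips: bright grey spots inside holes
im=w['image']; 
for x0,x1 in ((272,303),(330,360)):
    sub=im[75:130,x0:x1].astype(int); sat=sub.max(2)-sub.min(2); m=((sat<25)&(sub.max(2)>45)).astype(np.uint8)
    ys,xs=np.where(m); 
    if len(xs): print('grey',len(xs),xs.min()+x0,xs.max()+x0,ys.min()+75,ys.max()+75,xs.mean()+x0,ys.mean()+75)
h=s['ee_pos'][2]-.0266+.056; print('h',h)
C=np.array([onz(w,u,v,h)[:2] for u,v in ((270,101),(363,101))]); T=np.array([onz(w,u,v,.13)[:2] for u,v in ((288,100),(339,100))])
K=np.array([onz(w,u,v,h)[:2] for u,v in ((219,36),(413,36.5),(228,160),(404,160))])
print('holes',C,np.linalg.norm(C[0]-C[1]),'tips',T,np.linalg.norm(T[0]-T[1])); d=T.mean(0)-C.mean(0); print('delta',d, 'ang',np.degrees(np.arctan2(*(C[0]-C[1])[::-1])),np.degrees(np.arctan2(*(T[0]-T[1])[::-1])))
print('corners',K,K.mean(0))
save('w3.png',cv2.resize(im[60:140,220:420],(800,320),interpolation=cv2.INTER_CUBIC))
E
```

```text
[0.56453177 0.09566206 0.1901096 ] [-1.79937251e+02  2.66465910e-02  6.99063647e+00]
grey 140 288 301 93 107 294.5857142857143 100.20714285714286
grey 134 330 347 93 108 339.52985074626866 100.3955223880597
h 0.2195096047377515
holes [[0.63864939 0.12143782]
 [0.64273939 0.08756992]] 0.03411396722058795 tips [[0.6410916  0.12313067]
 [0.64509731 0.08989825]] 0.03347296958556477
delta [0.00240006 0.00201059] ang 96.88588931288616 96.87304209723376
corners [[0.65830964 0.14088602]
 [0.66625441 0.07371423]
 [0.61494455 0.13597071]
 [0.62313517 0.06816182]] [0.64066094 0.10468319]
```

View pics/w3.png

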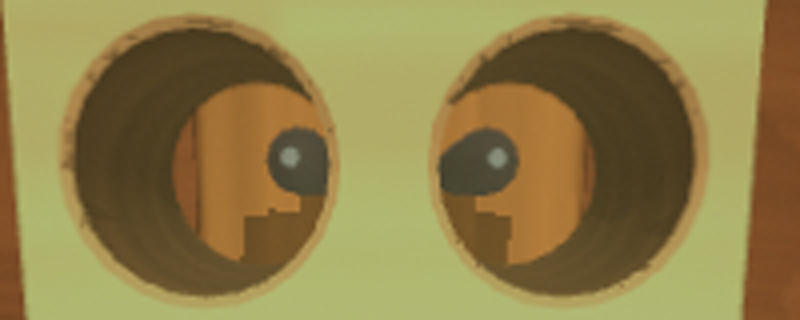

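```bash
python3 - <<'E'
from h import *
w=cam('wrist'); s=read_state(); print(s['ee_pos'])
h=s['ee_pos'][2]-.0266+.056
C=np.array([onz(w,u,v,h)[:2] for u,v in ((270,99.6),(362.3,99.6))]); T=np.array([onz(w,u,v,.13)[:2] for u,v in ((292.5,99.5),(344.3,99.5))])
print(C,T,np.linalg.norm(C[0]-C[1]),np.linalg.norm(T[0]-T[1]),T.mean(0)-C.mean(0))
E
```

```text
[0.56456324 0.09577232 0.19023497]
[[0.63906232 0.12215483]
 [0.64315059 0.08855215]] [[0.64171031 0.12092254]
 [0.64582521 0.08714838]] 0.03385047014255994 0.034023914499146206 [ 0.0026613  -0.00131803]
```

```bash
python3 -m inch '[[2.5,-1.5,-5,0],[0,0,-10,0],[0,0,-15,0],[0,0,-15,0],[0,0,-15,0],[0,0,-15,0],[0,0,-10,0],[0,0,0,0]]'
python3 - <<'E'
from h import *
w=cam('wrist'); save('w4.png',cv2.resize(w['image'][0:200,200:440],(600,500))); s=read_state(); print(s['ee_pos'],s['force'],s['ft_torque'])
E
```

```text
t: 7.35
ee_pos: [0.5659, 0.0922, 0.1024]
ee_rot: [180.0, 0.3, 6.9]
force: [-1.1, -0.3, -3.1]
grip_width: 0.0495
gripper_force: 52.5
[0.56670873 0.09250877 0.10389285] [ 0.31803655 -0.66074409 -3.94272238] [ 0.01456085 -0.00108891  0.06187344]
```

View pics/w4.png

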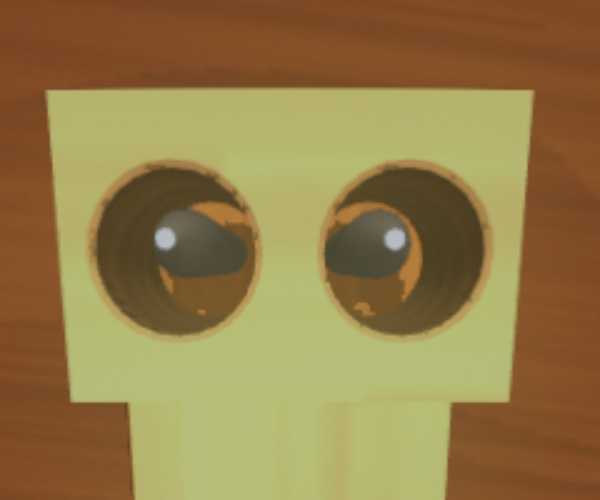

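The tips sit inside the holes, off centre by about 1.5 mm up and to the left ((165,238) against (177,248) in the crop). I'll correct that and lower.

```bash
python3 -m inch '[[1.5,1.5,-5,0],[0,0,-10,0],[0,0,-12,0],[0,0,-12,0],[0,0,-8,0],[0,0,-5,0],[0,0,-3,0],[0,0,0,0],[0,0,0,0]]'
python3 -m inch '[[0,0,-1.5,0],[0,0,-1.5,0],[0,0,-1,0],[0,0,0,0],[0,0,0,0]]'
```

```text
t: 8.15
ee_pos: [0.5693, 0.094, 0.0503]
ee_rot: [-180.0, -0.0, 6.8]
force: [0.2, -0.4, -3.7]
grip_width: 0.0492
gripper_force: 52.6
t: 8.57
ee_pos: [0.5692, 0.0938, 0.0464]
ee_rot: [180.0, -0.0, 6.8]
force: [0.2, 0.4, -2.7]
grip_width: 0.0489
gripper_force: 52.6
```

```bash
python3 -m inch '[[0,0,-1,0],[0,0,-1,0],[0,0,0,0],[0,0,0,0]]'; python3 -m inch '[[0,0,0,0],[0,0,0,0],[0,0,0,0],[0,0,0,0]]' 0
```

```text
t: 8.9
ee_pos: [0.5693, 0.0939, 0.0446]
ee_rot: [180.0, -0.0, 6.8]
force: [-0.4, -1.9, 1.5]
grip_width: 0.049
gripper_force: 53.0
t: 9.23
ee_pos: [0.5694, 0.0939, 0.0444]
ee_rot: [-180.0, -0.0, 6.8]
force: [0.2, 0.2, -0.2]
grip_width: 0.0856
gripper_force: 0.0
```

```bash
python3 -m inch '[[0,0,5,0],[0,0,15,0],[0,0,25,0],[0,0,30,0],[0,0,30,0],[0,0,30,0],[0,0,30,0],[0,0,20,0],[0,0,10,0],[0,0,0,0]]'
python3 -m inch '[[-1,-10,0,0],[-3,-25,0,-2],[-4,-36,0,-3],[-4,-38,0,-3],[-4,-38,0,-3],[-4,-38,0,-3],[-4,-38,0,-3],[-4,-38,0,-3],[-4,-38,0,-2],[-4,-38,0,-2],[-4,-35,0,0],[-2,-20,0,0]]'
python3 -m inch '[[-1,-10,0,0],[0,-5,0,0],[0,0,0,0],[0,0,0,0]]'
python3 - <<'E'
from h import *
w=cam('wrist'); s=cam('side'); a=w['image']; save('w5.png',np.vstack([a[:340],cv2.resize(s['image'][120:250,200:400],(400,260)) .__class__((260,640,3),np.uint8)*0])) if 0 else None
canvas=np.zeros((600,640,3),np.uint8); canvas[:340]=a[:340]; canvas[340:,:400]=cv2.resize(s['image'][120:250,200:400],(400,260)); save('w5.png',canvas)
E
```

```text
t: 10.07
ee_pos: [0.5702, 0.0942, 0.2418]
ee_rot: [180.0, -0.2, 6.8]
force: [0.6, -0.2, -0.5]
grip_width: 0.0853
gripper_force: 0.0
t: 11.07
ee_pos: [0.5238, -0.3038, 0.2365]
ee_rot: [179.9, 0.2, -17.5]
force: [0.3, 0.1, 0.6]
grip_width: 0.0855
gripper_force: 0.0
t: 11.4
ee_pos: [0.5265, -0.3113, 0.2386]
ee_rot: [-179.9, 0.1, -17.0]
force: [0.1, 0.7, 0.3]
grip_width: 0.0852
gripper_force: 0.0
```

View pics/w5.png

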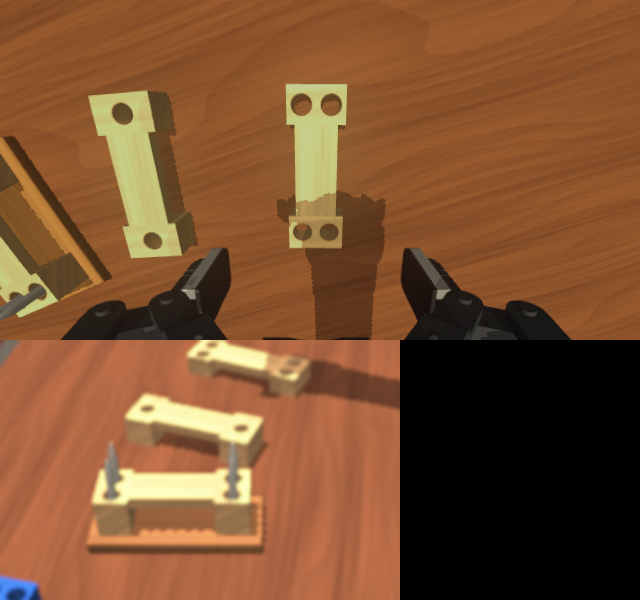

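The tall tier is seated flat on the base. In the wrist view the low tier's holes are at (301.5,104.5), (331,104), (302,232), (328.5,232), with corners at (286,84), (347,84), (342,248), (290,248).

```bash
python3 - <<'E'
from h import *
w=cam('wrist'); s=read_state(); print(s['ee_pos'],s['ee_rot'])
for L in ([(301.5,104.5),(331,104),(302,232),(328.5,232)],[(286,84),(347,84),(290,248),(342,248)]):
    p=np.array([onz(w,u,v,.034)[:2] for u,v in L]); v=(p[0]+p[1]-p[2]-p[3])/2
    print(p.mean(0).round(4),np.linalg.norm(v),np.degrees(np.arctan2(v[1],v[0])),np.linalg.norm(p[0]-p[1]))
E
```

```text
[ 0.52680193 -0.31121573  0.23939594] [-1.79970774e+02 -3.74757848e-03 -1.69989437e+01]
[ 0.527  -0.3106] 0.15650134764285473 -17.471069584080478 0.03338055917798054
[ 0.5264 -0.311 ] 0.2008343276457676 -17.17547837142675 0.06784340654091979
```

```bash
python3 -m inch '[[0,0,-10,-0.3],[0,0,-25,0],[0,0,-35,0],[0,0,-35,0],[0,0,-35,0],[0,0,-30,0],[0,0,-25,0],[0,0,-17,0],[0,0,-10,0],[0,0,-6,0],[0,0,-4,0],[0,0,0,0]]' 0
python3 -m inch '[[0,0,-1,0],[0,0,0,0],[0,0,0,0],[0,0,0,0],[0,0,0,0],[0,0,0,0],[0,0,0,0],[0,0,0,0]]' 1 50
```

```text
t: 12.55
ee_pos: [0.5264, -0.313, 0.0073]
ee_rot: [-180.0, -0.0, -17.4]
force: [0.1, 0.5, 0.4]
grip_width: 0.0851
gripper_force: 0.0
t: 13.22
ee_pos: [0.5269, -0.3135, 0.0075]
ee_rot: [180.0, -0.1, -17.5]
force: [-0.9, 0.4, 6.0]
grip_width: 0.0492
gripper_force: 52.9
```

```bash
python3 -m inch '[[0,0,5,0],[0,0,10,0],[0,0,20,0],[0,0,25,0],[0,0,25,0],[0,0,25,0],[0,0,25,0],[0,0,18,0],[0,0,8,0],[0,0,4,0],[0,0,0,0]]'
python3 -m inch '[[1,8,0,0],[2,20,0,2],[3,30,0,2],[4,36,0,2.5],[4,38,0,2.5],[4,38,0,2.5],[4,38,0,2.5],[4,38,0,2.5],[4,38,0,2.5],[4,38,0,2.5],[4,35,0,2],[2,25,0,0.8]]'
python3 -m inch '[[1.5,15,0,0],[1,8,0,0],[0,2.5,0,0],[0,0,0,0],[0,0,0,0]]'
python3 - <<'E'
from h import *
w=cam('wrist'); save('w6.png',cv2.resize(w['image'][20:160,200:440],(800,467),interpolation=cv2.INTER_CUBIC)); s=read_state(); print(s['ee_pos'],s['ee_rot'],s['force'])
E
```

```text
t: 14.13
ee_pos: [0.5262, -0.3133, 0.1719]
ee_rot: [180.0, -0.0, -17.5]
force: [1.4, 0.0, -1.6]
grip_width: 0.0494
gripper_force: 52.2
t: 15.13
ee_pos: [0.5645, 0.0749, 0.1704]
ee_rot: [-179.9, 0.1, 7.3]
force: [0.7, 0.2, -2.1]
grip_width: 0.0494
gripper_force: 52.1
t: 15.55
ee_pos: [0.5683, 0.0932, 0.1708]
ee_rot: [180.0, 0.1, 6.8]
force: [-0.1, -0.4, -2.1]
grip_width: 0.0491
gripper_force: 52.1
[0.56850116 0.09281388 0.17092734] [1.79952549e+02 4.45296705e-02 6.75065885e+00] [ 0.22163284 -0.93108627 -1.88008958]
```

View pics/w6.png

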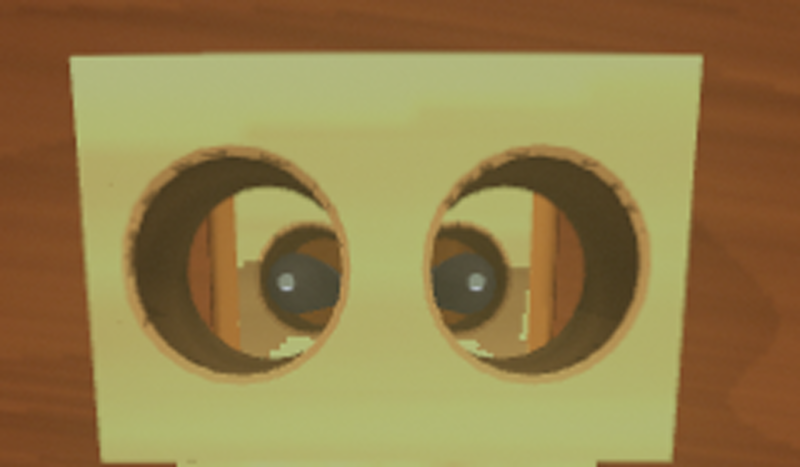

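```bash
python3 - <<'E'
from h import *
w=cam('wrist'); s=read_state(); print(s['ee_pos'])
h=s['ee_pos'][2]-.0075+.034
C=np.array([onz(w,u,v,h)[:2] for u,v in ((271.1,99.2),(361.3,99.1))]); T=np.array([onz(w,u,v,.13)[:2] for u,v in ((285.8,104.3),(342.8,104.3))])
print(C,T,np.linalg.norm(C[0]-C[1]),np.linalg.norm(T[0]-T[1]),T.mean(0)-C.mean(0))
for P in (C,T): print(np.degrees(np.arctan2(*(P[0]-P[1])[::-1])))
E
```

```text
[0.56863972 0.09269684 0.17106085]
[[0.64335697 0.11907952]
 [0.64734977 0.08540978]] [[0.64223272 0.11989913]
 [0.64619985 0.08609297]] 0.033905667109666644 0.03403812931554953 [-0.00113708  0.0007514 ]
96.76295690132478
96.69301901514709
```

```bash
python3 -m inch '[[-0.5,1.5,-5,0],[0,0,-10,0],[0,0,-10,0],[0,0,-10,0],[0,0,-10,0],[0,0,-10,0],[0,0,-10,0],[0,0,-8,0],[0,0,-6,0],[0,0,-4,0],[0,0,-3,0],[0,0,0,0]]'
python3 -m inch '[[0,0,-1,0],[0,0,-1,0],[0,0,-1,0],[0,0,0,0],[0,0,0,0]]'
```

```text
t: 16.65
ee_pos: [0.568, 0.0958, 0.0848]
ee_rot: [180.0, 0.0, 6.8]
force: [-0.9, -0.1, -1.2]
grip_width: 0.0492
gripper_force: 52.1
t: 17.07
ee_pos: [0.5682, 0.0958, 0.0824]
ee_rot: [180.0, -0.0, 6.8]
force: [0.3, -0.2, -0.7]
grip_width: 0.049
gripper_force: 52.1
```

```bash
python3 -m inch '[[0,0,-1,0],[0,0,-0.5,0],[0,0,0,0],[0,0,0,0]]'; python3 -m inch '[[0,0,0,0],[0,0,0,0],[0,0,0,0],[0,0,0,0]]' 0
python3 -m inch '[[0,0,5,0],[0,0,15,0],[0,0,25,0],[0,0,30,0],[0,0,30,0],[0,0,30,0],[0,0,15,0],[0,0,5,0],[0,0,0,0],[0,0,0,0],[0,0,0,0],[0,0,0,0]]'
python3 - <<'E'
from h import *
w=cam('wrist'); s=cam('side')
canvas=np.zeros((600,640,3),np.uint8); canvas[:250]=w['image'][:250]; canvas[250:]=cv2.resize(s['image'][135:240,220:412],(640,350)); save('w7.png',canvas)
E
```

```text
t: 17.4
ee_pos: [0.5684, 0.0959, 0.0815]
ee_rot: [180.0, -0.0, 6.8]
force: [-2.4, -1.0, 6.1]
grip_width: 0.0489
gripper_force: 52.9
t: 17.73
ee_pos: [0.5682, 0.0958, 0.0807]
ee_rot: [-180.0, -0.0, 6.8]
force: [-0.5, -0.0, -0.3]
grip_width: 0.0855
gripper_force: 0.0
t: 18.73
ee_pos: [0.5675, 0.0956, 0.2342]
ee_rot: [180.0, 0.1, 6.8]
force: [0.0, -0.3, -0.4]
grip_width: 0.0854
gripper_force: 0.0
```

View pics/w7.png

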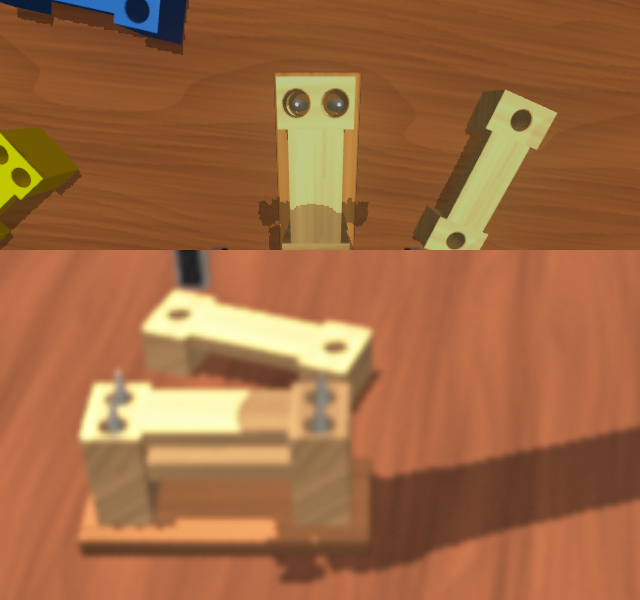

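Both shelves sit flush over the four posts (tips at (297,103) and (336,103) in the wrist view), and the two-hole shelf hasn't moved.

```bash
python3 -c "from plant import *; print(sign_off())"
```

```text
the job is handed in; nothing more can be done
None
```

The stand is together and handed in: the tall shelf sits flat on the base, the low shelf sits flat on top of it over all four posts, and the two-hole shelf was left where it lay. The last pictures confirm this, but sign-off gave no verdict.

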